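# Touch-latch mate cupboard on the balcony trolley

## Robot

A 6-joint arm with a two-finger parallel gripper is mounted at the origin on the work surface. World frame = base frame: x ahead of the robot, y to its left, z up, the work surface at z = 0. Lengths are in m, angles in rad, forces in N, time in s.
With the tool pointing down it reaches from about 0.375 to 0.9 m from the base axis. Payload 3.1 kg.
Tool frame: the origin (TCP) lies where the fingers leave the gripper's body, on its centre line; the fingertips stand 73 mm ahead of it and the grasp point (between the pads) lies 54 mm ahead of it; z points along the fingers, y is the line along which they close (so a half turn about z gives the same grasp; the last joint's range is limited). The gripper opens to 85 mm and grips with 20 to 120 N. Pads are 22 mm wide; open, the fingers measure 114 mm over their backs; the gripper's body (76 mm by 85 mm) begins 54 mm behind the grasp point. The pads swing forward as they close: fully open they stand 13 mm farther back than shut.
Start: joints at [1.151, 0.527, 1.433, -0, 1.181, -0.178], TCP at [0.149, 0.607, 0.304] pointing down, gripper open.
Joint ranges: [-3.08, 3.08], [-0.75, 2.2], [0.22, 2.44], [-1.43, 4.57], [0, 2.65], [-2.85, 2.85]. Speed limits (rad/s): [2.79, 2.79, 3.14, 3.14, 3.14, 3.14].

## Interface

Orientations are given as a unit quaternion [x, y, z, w].
In Python, from station import manip gives the robot as it stands.
- The arm moves only by the tool step_arm, never from a script. Its argument "moves" is one flat list of numbers, 5 for each row, row after row: the opening, from 0 (shut) to 1 (fully open), then the shift along the world's x, y, z scaled (see below), then the turn about the world's z scaled (see below). In form: [fingers, x, y, z, yaw, fingers, x, y, z, yaw, ...]. A call has 1 to 12 rows; each row is the pose to reach, as a shift and turn from the pose commanded when the call began, turning the shorter way round; what a row does not reach only later rows make up. The controller multiplies each number of a shift by 200 mm and each number of a turn by pi rad. A row lasts 1/8 s, in which the tool goes at most 62.5 mm and 10.7 degrees, less where a joint would pass 70% of its speed; a pose out of reach is approached as far as the arm can. A call with a number of a shift or a turn outside -1 to 1 is refused whole. A call with a gripper value outside its range is refused whole. The fingers move at their own pace and stop on an object; "grip_force" is the grip in N (left out, the last holds). Time passes only in rows, so rows that repeat a pose let the fingers close. It gives the time, the measured TCP pose, the force, the opening and the grip force at its end, in the units of the state.
- manip.sense(): the state, without advancing time (a new reading comes with each control period).
- manip.snapshot(name): name is "scene" or "top" or "wrist"; returns a dict with "color" (480x640x3 uint8, blue, green, red), "z_map" (480x640 float32, m along the optical axis (not along the pixel's ray), 0 where there is no reading), "fovy" (degrees; the focal length in pixels is half the picture's height over the tangent of half this angle, whatever the lens; pixels are square), "cx", "cy" (the principal point, pixels), "R" (3x3) and "t" (3): a world point X has camera coordinates R X + t; the wrist camera has in their place "mount" (4x4, takes a point from camera to tool coordinates, whose origin is the TCP and whose axes are the flange's). Camera axes: x right, y down, z forward; pixel columns grow to the right and rows downward; lengths in m; the calibration is good to about 2 mm. A picture is of the moment at which its call begins: read the wrist's pose just before it.
- manip.sign_off(): hands the job in; it is judged then, once.
The state is a dict: "t": time; "q": joint angles; "qd": joint speeds; "tau": joint torques, N m; "tcp_pos": TCP position; "tool_rot": TCP orientation; "force": force on the tool from outside, world axes, zero at the start; "ft_torque": the same for the moment, N m; "finger_gap": opening from 0.0 (shut) to 1.0 (fully open); "gripper_force": force on a finger pad.
Only numpy, scipy, OpenCV 4.12 (cv2) and the standard library are available. Lean on these libraries where they do the work, as an engineer would, in place of code of your own. Each camera call takes 0.05 s, during which the arm holds its last target. There are 200 camera calls.

## Task

The green canister is standing in the way of the little push-to-open cupboard on the trolley. Without picking anything up, push the canister along the tray, upright, to the left or right until no part of it stands in front of the cupboard; then press the door in at its free edge so that the catch lets go and the door springs ajar. Leave the door as the spring leaves it, and do not disturb the mate cup, the egg cup and the bombilla.

Things in the scene. Friction and masses are not known exactly. Their poses are not given: they have to be found in the camera images.
- cupboard: Low brown rattan-look plastic cupboard, fixed: 200 mm wide (its y), 110 mm high, one door as its front, flat bare top. Origin: centre of its underside, on the tray. Its -x points out of the front, towards the robot (turned up to 0.3 rad); the closed door's outer face is at x = -85 mm, the back at +71 mm.
- door (a joint): Door angle (rad): 0 shut, held by a touch latch; positive = open outwards; negative = pressed in, hard stop at -0.03. No handle. Pressing near the free edge 3 to 5 mm inwards (about 6 N, then the stop) unhooks it for good; as the finger draws back a damped spring swings it to about 0.45 rad within 1 s, free edge 85 mm out towards the robot, where it stays. Pressing near the hinge does nothing.
- door_press (a point): The spot to press: on the door's outer face, 28 mm from its free (right, the cupboard's -y) edge, 168 mm from the hinge, 80 mm above the tray, 30 mm below the door's top. Moves with the door, which is 196 mm wide, 15 mm thick and reaches from 10 to 110 mm above the tray.
- door_hinge (a point): Upper end of the door's upright hinge axis, at its left (the cupboard's +y) end, 110 mm above the tray, 7.5 mm behind the door's outer face; a small steel pin is seen there from above.
- canister_mid (a point): Green canister with ribbed green screw-top lid: upright cylinder 68 mm in diameter, 80 mm high, about 0.25 kg, loose. This point is on its axis 40 mm above the tray. It starts in front of the door, axis 80 to 105 mm from the door's face, and slides when pushed low. It is clear of the front once its axis is 134 mm or more left or right of the cupboard's middle, along the cupboard's y.
- mate_cup: Black glass mate cup, 72 mm across, 75 mm high, loose, upright; stands beside the cupboard, left or right. Origin: centre of its underside. To be left alone.
- egg_cup: White ceramic egg cup on a foot, 50 mm across, 55 mm high, loose, upright; stands beside the cupboard, on the side opposite to the mate cup. Origin: centre of its underside. To be left alone.
- bombilla: Steel bombilla (metal straw), 175 mm long, 7 mm thick, with a flat 18 mm wide strainer, loose, lying on the tray well to the left of the cupboard's front. Origin: on the tray under the straw, about half-way along; its x runs along the straw. To be left alone.
Not all that is in view belongs to the job. Of the things like the part that bears canister_mid, leave any that is orange or yellow; of the rest the smaller one is meant.

How it is judged:
By the outcome, as a careful person would: the job done as asked, in the order asked, and still so for the second after the job is handed in, with the robot touching nothing.
It also fails if it takes over 48 s, if anything falls off the work surface, if the arm or the gripper's body presses on something with over 40 N, if the wrist force passes 120 N, or if a joint passes its speed limit or range.

## Working session

There is one attempt and no reset: what is moved stays moved. The work goes in short steps, Python scripts to look and compute and a tool call to move; the robot and the scene stay as the last step left them, time stands still between calls to the robot, and variables do not carry over. Pictures are saved under pics/ and viewed, at most 10 in all, crops included, and the job is handed in when it is done.

Besides the shell and the picture viewer there is one more tool, called after "Call:" by a JSON object that holds its "op" and its "data". step_arm: Moves the arm, as the interface text tells. Its arguments: {"type":"object","properties":{"moves":{"type":"array","items":{"type":"number"}},"grip_force":{"type":"number"}},"required":["moves"]}

```bash
mkdir -p pics
cat > h.py <<'E'
import numpy as np, cv2
from station import manip
def K(s):
    f=240/np.tan(np.radians(s["fovy"])/2); return f,s["cx"],s["cy"]
def cam(s,st=None):
    if "R" in s: return np.array(s["R"]),np.array(s["t"])
    from scipy.spatial.transform import Rotation as Ro
    T=np.eye(4);T[:3,:3]=Ro.from_quat(st["tool_rot"]).as_matrix();T[:3,3]=st["tcp_pos"]
    W=np.linalg.inv(T@np.array(s["mount"]));return W[:3,:3],W[:3,3]
def plane(s,uv,z,st=None):
    f,cx,cy=K(s);R,t=cam(s,st);c=-R.T@t
    uv=np.atleast_2d(uv).astype(float);d=np.c_[(uv[:,0]-cx)/f,(uv[:,1]-cy)/f,np.ones(len(uv))]@R
    return c+d*((z-c[2])/d[:,2])[:,None]
def cloud(s,st=None):
    f,cx,cy=K(s);R,t=cam(s,st);z=s["z_map"];v,u=np.mgrid[:480,:640]
    return (np.dstack([(u-cx)/f*z,(v-cy)/f*z,z])-t)@R
def proj(s,X,st=None):
    f,cx,cy=K(s);R,t=cam(s,st);c=np.atleast_2d(X)@R.T+t
    return c[:,:2]/c[:,2:]*f+[cx,cy]
E
python3 - <<'E'
from h import *
print(manip.sense())
for n in("scene","top"):
    s=manip.snapshot(n);cv2.imwrite(f"pics/{n}0.png",s["color"]);np.savez(f"{n}0.npz",**s)
    print(n,s["fovy"],cam(s)[0].round(2).tolist(),(-cam(s)[0].T@cam(s)[1]).round(3))
E
```

```text
{'t': 0.0, 'q': array([ 1.15153639e+00,  5.28495003e-01,  1.43394277e+00,  7.12888930e-06,
        1.18140836e+00, -1.78508464e-01]), 'qd': array([ 0.00019749,  0.00273862, -0.00058902, -0.00041744,  0.00039671,
        0.00072239]), 'tau': array([-1.70390187e-03, -4.42355955e+01, -1.78022522e+01, -4.00505342e-04,
        8.49107048e-03,  2.48332746e-06]), 'tcp_pos': array([0.14875522, 0.60644169, 0.30290286]), 'tool_rot': array([ 1.20086503e-01,  9.92762792e-01, -1.07581758e-03, -3.34923566e-04]), 'force': array([ 0.38645489, -0.06519373,  0.47676448]), 'ft_torque': array([-0.02824555, -0.03812561, -0.03885785]), 'gripper_force': 0.0, 'finger_gap': 0.9995645658781294}
scene 55.12077950899297 [[-0.86, 0.52, -0.02], [0.34, 0.53, -0.78], [-0.39, -0.68, -0.62]] [0.897 0.639 0.594]
top 52.06077949248944 [[-0.01, -1.0, -0.02], [-1.0, 0.01, -0.09], [0.09, 0.02, -1.0]] [0.477 0.065 1.104]
```

View pics/scene0.png

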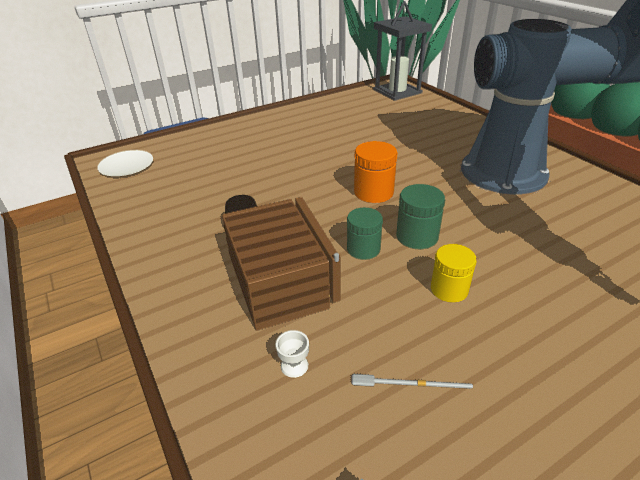

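View pics/top0.png

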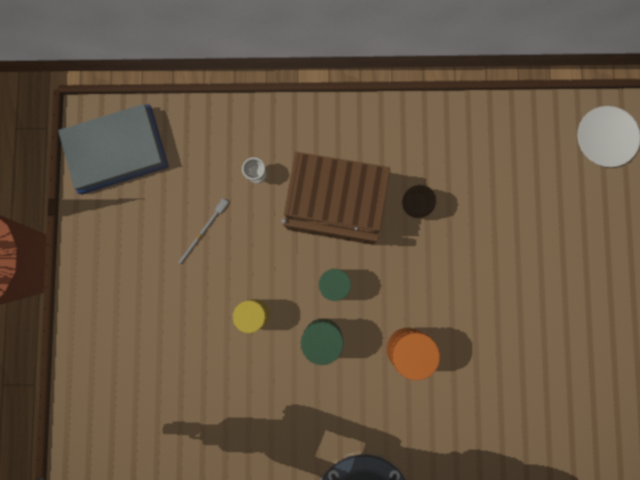

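Scene and top views: the cupboard is at top (337,197), with its hinge pin at (284,220).

Candidates for the canister:
- small green: top (335,284), scene (365,233)
- large green: top (322,343), scene (420,216)
- yellow: top (250,317)
- orange: top (414,355)

Orange and yellow are ruled out, and the smaller green is the one meant, which also stands directly in front of the door. The mate cup is at (419,201), the egg cup at (254,169) and the bombilla at about (205,230).

```bash
cat > m.py <<'E'
from h import *
T=dict(np.load("top0.npz"));S=dict(np.load("scene0.npz"))
def masks(s):
    h=cv2.cvtColor(s["color"],cv2.COLOR_BGR2HSV)
    return {"green":cv2.inRange(h,(65,80,20),(95,255,255)),"yellow":cv2.inRange(h,(24,180,80),(34,255,255)),"orange":cv2.inRange(h,(5,215,120),(16,255,255))}
def show(s,lo=.015):
    P=cloud(s)
    for k,m in masks(s).items():
        n,l,st,c=cv2.connectedComponentsWithStats(m)
        for i in range(1,n):
            if st[i,4]<250: continue
            p=P[l==i]
            if not(0<p[:,0].mean()<1 and abs(p[:,1].mean())<.6 and p[:,2].mean()>0): continue
            zt=np.percentile(p[:,2],97);q=p[p[:,2]>zt-.006]
            ctr,r=cv2.minEnclosingCircle(q[:,:2].astype(np.float32))
            print(k,"px",c[i].round(),"ztop",zt.round(3),"ctr",np.round(ctr,4),"r",round(r,4))
E
python3 - <<'E'
from m import *
for s in(T,S): print("--");show(s)
P=cloud(T);Q=cloud(S)
for n,s,uv in(("T",T,(150,400)),("T",T,(260,260)),("S",S,(300,420))):print("tray z",cloud(s)[uv[1],uv[0]])
for C,n in((P,"top"),(Q,"scene")):
    m=(abs(C[...,2]-.11)<.006)&(C[...,0]>.4)&(C[...,0]<.9)&(abs(C[...,1])<.3)
    k,l,st,c=cv2.connectedComponentsWithStats(m.astype(np.uint8));i=1+st[1:,4].argmax()
    p=C[l==i];rc=cv2.minAreaRect(p[:,:2].astype(np.float32))
    print(n,"cupboard top z",np.median(p[:,2]).round(4),rc,cv2.boxPoints(rc).round(4).tolist())
print("hinge top",plane(T,(284,220),.11),"scene",plane(S,(336,256),.11))
for n,uv,z in(("mate",(419,201),.075),("egg",(254,169),.055),("bomb ends",(225,202),.005),("bomb",(181,262),.005)):print(n,plane(T,uv,z).round(3),P[uv[1],uv[0]].round(3))
a=S["color"][150:330,270:490];b=T["color"][170:380,220:460]
f=lambda i:cv2.resize(i,(390,390))
cv2.imwrite("pics/crop.png",np.hstack([f(a),f(b)]))
E
```

```text
--
--
green px [423. 214.] ztop 0.103 ctr [0.6083 0.3518] r 0.4076
green px [366. 232.] ztop 0.081 ctr [0.6751 0.3363] r 0.3757
yellow px [453. 272.] ztop 0.081 ctr [0.641  0.4246] r 0.3343
orange px [375. 171.] ztop 0.112 ctr [0.6018 0.2489] r 0.4896
tray z [ 2.18904438e-01  4.68690630e-01 -4.18413472e-04]
tray z [ 0.5259776   0.22753847 -0.00094173]
tray z [ 0.75857704  0.31873227 -0.00184418]
top cupboard top z 0.1108 ((0.6634500026702881, 0.0552729070186615), (0.20001031458377838, 0.1352616846561432), 80.07080078125) [[0.5795999765396118, -0.031599998474121094], [0.7128000259399414, -0.05490000173449516], [0.7473000288009644, 0.1421000063419342], [0.6140999794006348, 0.16539999842643738]]
scene cupboard top z 0.11 ((0.6620303392410278, 0.05495012551546097), (0.20235635340213776, 0.1344786435365677), 79.99290466308594) [[0.5781999826431274, -0.032999999821186066], [0.7106999754905701, -0.05640000104904175], [0.7458000183105469, 0.1429000049829483], [0.6133999824523926, 0.1662999987602234]]
hinge top [[0.60239324 0.16260823 0.11      ]] scene [[0.59695354 0.15856995 0.11      ]]
mate [[ 0.645 -0.119  0.075]] [ 0.656 -0.131  0.01 ]
egg [[0.722 0.234 0.055]] [0.728 0.238 0.028]
bomb ends [[0.658 0.307 0.005]] [0.657 0.305 0.013]
bomb [[0.522 0.405 0.005]] [0.523 0.406 0.002]
```

View pics/crop.png

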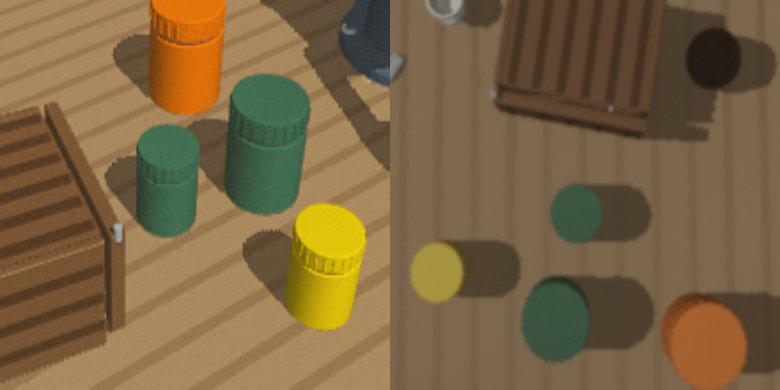

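The crop confirms the small green canister (scene (365,233)) in front of the door and the larger one behind it. Next I refine its centre, the neighbouring centres and the cupboard frame.

Run:
```python
from m import *
O=np.array([.660,.0558]);ex=np.array([.985,-.172]);ey=np.array([.172,.985])
def loc(p): d=np.array(p[:2])-O; return (d@ex).round(4),(d@ey).round(4)
for nm,s in(("top",T),("scene",S)):
    P=cloud(s); hsv=cv2.cvtColor(s["color"],cv2.COLOR_BGR2HSV)
    for k,uvT,uvS,zt in(("green",(335,284),(365,222),.08),("biggreen",(322,343),(421,200),.1),("yellow",(250,317),(455,258),.08),("orange",(416,356),(376,153),.11),("mate",(419,201),(240,202),.075),("egg",(254,169),(293,343),.055)):
        uv=uvT if nm=="top" else uvS
        c=hsv[uv[1],uv[0]].astype(int)
        m=cv2.inRange(hsv,np.clip(c-[8,70,45],0,255).astype(np.uint8).astype(float),np.clip(c+[8,70,60],0,255).astype(float))
        l=cv2.connectedComponents(m)[1]; l=l==l[uv[1],uv[0]]
        p=P[l];z=np.percentile(p[:,2],90);q=p[abs(p[:,2]-z)<.007]
        lo,hi=np.percentile(q[:,:2],1,0),np.percentile(q[:,:2],99,0)
        print(nm,k,c,l.sum(),"z",z.round(3),"ctr",((lo+hi)/2).round(4),"size",(hi-lo).round(3),"local",loc((lo+hi)/2))
    if nm=="top":
        # ray-based check of lid centre on z=.08 plane
        m=masks(s)
```

```text
top green [67 75 85] 713 z 0.083 ctr [0.4715 0.0614] size [0.058 0.058] local (np.float64(-0.1867), np.float64(-0.0269))
top biggreen [68 80 83] 1323 z 0.105 ctr [0.3551 0.0875] size [0.077 0.074] local (np.float64(-0.3058), np.float64(-0.0212))
top yellow [ 24 158 166] 7262 z 0.079 ctr [0.4068 0.2395] size [0.062 0.063] local (np.float64(-0.281), np.float64(0.1374))
top orange [ 12 182 165] 2025 z 0.114 ctr [ 0.3293 -0.0979] size [0.086 0.087] local (np.float64(-0.2993), np.float64(-0.2082))
top mate [ 13 117  35] 10057 z 0.113 ctr [0.6508 0.0543] size [0.164 0.197] local (np.float64(-0.0088), np.float64(-0.0031))
top egg [ 23  19 108] 593 z 0.055 ctr [0.7241 0.2367] size [0.049 0.047] local (np.float64(0.032), np.float64(0.1892))
scene green [ 70 102 110] 1472 z 0.08 ctr [0.4719 0.062 ] size [0.062 0.063] local (np.float64(-0.1863), np.float64(-0.0263))
scene biggreen [ 70 102 110] 2247 z 0.102 ctr [0.3555 0.0887] size [0.078 0.08 ] local (np.float64(-0.3056), np.float64(-0.02))
scene yellow [ 26 244 225] 1548 z 0.08 ctr [0.4058 0.2389] size [0.062 0.063] local (np.float64(-0.2819), np.float64(0.1367))
scene orange [ 15 244 226] 1808 z 0.111 ctr [ 0.3298 -0.0985] size [0.085 0.087] local (np.float64(-0.2987), np.float64(-0.2088))
scene mate [11 94 46] 2307 z 0.11 ctr [0.6706 0.0394] size [0.144 0.179] local (np.float64(0.0133), np.float64(-0.0144))
scene egg [ 30   5 242] 945 z 0.055 ctr [0.7229 0.236 ] size [0.046 0.048] local (np.float64(0.031), np.float64(0.1883))
```

Canister axis is at (0.472, 0.062), 102 mm from the door, with lid height 80 mm; both views agree. I'll push it right along -y, since yellow blocks the left. Two spread fingers will act as a cradle, with the closing line turned to world x.

Call:
{"op": "step_arm", "data": {"moves": [0.55,0.55,-0.8,0,-0.15,0.55,0.55,-0.8,0,-0.15,0.55,0.55,-0.8,0,-0.15,0.55,0.55,-0.8,0,-0.15]}}

```text
t: 0.6
tcp_pos: [0.2604, 0.444, 0.3036]
tool_rot: [0.351, 0.936, -0.001, -0.0]
force: [-0.1, -0.1, -0.6]
finger_gap: 0.545
gripper_force: 0.0
```

Call:
{"op": "step_arm", "data": {"moves": [0.55,0.55,-0.75,0,-0.15,0.55,0.55,-0.75,0,-0.15,0.55,0.55,-0.75,0,-0.15,0.55,0.55,-0.75,0,-0.15]}}

```text
t: 1.1
tcp_pos: [0.3716, 0.2951, 0.3039]
tool_rot: [0.56, 0.828, 0.0, 0.0]
force: [0.8, -0.5, -0.2]
finger_gap: 0.548
gripper_force: 0.0
```

Call:
{"op": "step_arm", "data": {"moves": [0.55,0.535,-0.73,-0.3,-0.1236,0.55,0.535,-0.73,-0.3,-0.1236,0.55,0.535,-0.73,-0.3,-0.1236,0.55,0.535,-0.73,-0.3,-0.1236,0.55,0.535,-0.73,-0.3,-0.1236]}}

```text
t: 1.72
tcp_pos: [0.4754, 0.1522, 0.2436]
tool_rot: [0.707, 0.707, -0.0, -0.001]
force: [-0.9, -0.4, -1.3]
finger_gap: 0.549
gripper_force: 0.0
```

Call:
{"op": "step_arm", "data": {"moves": [0.55,-0.015,0,-0.3,0,0.55,-0.015,0,-0.55,0,0.55,-0.015,0,-0.73,0,0.55,-0.015,0,-0.73,0]}}

```text
t: 2.22
tcp_pos: [0.4706, 0.1528, 0.0964]
tool_rot: [0.706, 0.708, -0.002, -0.002]
force: [0.1, 0.6, -0.1]
finger_gap: 0.549
gripper_force: 0.0
```

Run:
```python
from h import *
s=manip.snapshot("scene");w=manip.snapshot("wrist");cv2.imwrite("pics/pre.png",np.hstack([cv2.resize(s["color"][120:330,250:530],(400,300)),cv2.resize(w["color"],(400,300))]))
```

```text
(no output)
```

View pics/pre.png

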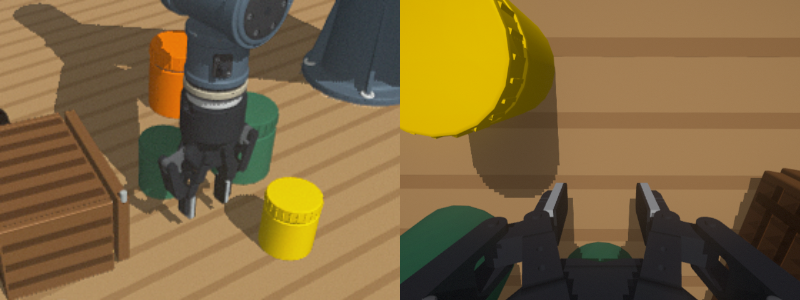

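Scene crop: fingers stand clear on the tray beside the small green canister, with yellow at the right. The wrist view shows the canister at (600,255), centred between the fingers. Now I push slowly, shifted 4 mm away from the large green.

Call:
{"op": "step_arm", "data": {"moves": [0.55,0.02,-0.1,0,0,0.55,0.02,-0.2,0,0,0.55,0.02,-0.25,0,0,0.55,0.02,-0.29,0,0,0.55,0.02,-0.33,0,0,0.55,0.02,-0.37,0,0,0.55,0.02,-0.41,0,0]}}

```text
t: 3.2
tcp_pos: [0.4767, 0.0687, 0.0979]
tool_rot: [0.707, 0.707, -0.0, -0.0]
force: [-0.6, 2.5, 3.0]
finger_gap: 0.549
gripper_force: 0.5
```

Call:
{"op": "step_arm", "data": {"moves": [0.55,0,-0.05,0,0,0.55,0,-0.1,0,0,0.55,0,-0.15,0,0,0.55,0,-0.2,0,0,0.55,0,-0.25,0,0,0.55,0,-0.3,0,0,0.55,0,-0.35,0,0,0.55,0,-0.4,0,0,0.55,0,-0.45,0,0,0.55,0,-0.48,0,0]}}

```text
t: 4.45
tcp_pos: [0.477, -0.0277, 0.0979]
tool_rot: [0.708, 0.707, -0.0, -0.0]
force: [0.4, 2.6, 1.2]
finger_gap: 0.552
gripper_force: 0.6
```

Run:
```python
from h import *
s=manip.snapshot("scene");w=manip.snapshot("top");cv2.imwrite("pics/post.png",np.hstack([cv2.resize(s["color"][100:330,220:530],(400,300)),cv2.resize(w["color"][140:400,200:520],(400,300))]))
```

```text
(no output)
```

View pics/post.png

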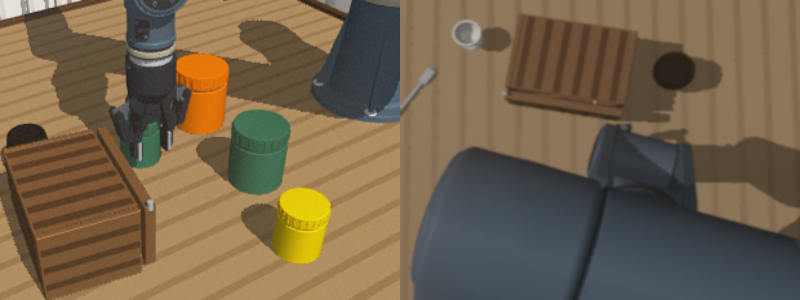

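Scene crop: the canister is upright in the cradle at (140,140), past the door's right edge. Now I back off in +y, then rise, shut the fingers and turn the closing line along the door.

Call:
{"op": "step_arm", "data": {"moves": [0.55,0,0.12,0,0,0.55,0,0.25,0,0,0.55,0,0.25,0.2,0,0.3,0,0.25,0.4,0.06,0,0,0.25,0.4,0.12,0,0,0.25,0.4,0.18,0,0,0.25,0.4,0.24,0,0,0.25,0.4,0.3,0,0,0.25,0.4,0.36,0,0,0.25,0.4,0.42,0,0,0.25,0.4,0.445,0,0,0.25,0.4,0.445]}}

```text
t: 6.05
tcp_pos: [0.477, 0.0229, 0.1778]
tool_rot: [0.087, 0.996, -0.0, 0.0]
force: [0.2, -0.3, -0.4]
finger_gap: 0.001
gripper_force: 0.0
```

Run:
```python
from h import *
O=np.array([.660,.0558]);ex=np.array([.985,-.172]);ey=np.array([.172,.985])
st=manip.sense();print(st["q"].round(2),st["tcp_pos"],st["finger_gap"])
s=manip.snapshot("scene");P=cloud(s);h=cv2.cvtColor(s["color"],cv2.COLOR_BGR2HSV)
m=(cv2.inRange(h,(62,70,70),(80,255,255))>0)&(abs(P[...,2]-.08)<.006)&(abs(P[...,1]+.06)<.07)
q=P[m];lo,hi=np.percentile(q[:,:2],1,0),np.percentile(q[:,:2],99,0);c=(lo+hi)/2
print(m.sum(),c,hi-lo,"local",(c-O)@ex,(c-O)@ey)
pr=O-.085*ex-.07*ey;print("press",pr,"tool offset local",(st["tcp_pos"][:2]-O)@ex,(st["tcp_pos"][:2]-O)@ey)
cv2.imwrite("pics/back.png",s["color"])
```

```text
[-0.19  0.54  1.91 -0.    0.69 -1.58] [0.47704858 0.02287688 0.17784552] 0.0005904536134242745
243 [ 0.47859389 -0.05812991] [0.06423118 0.054492  ] local -0.15908907574317047 -0.1434228138394875
press [0.564235 0.00147 ] tool offset local -0.17454437048105256 -0.06389691773096087
```

View pics/back.png

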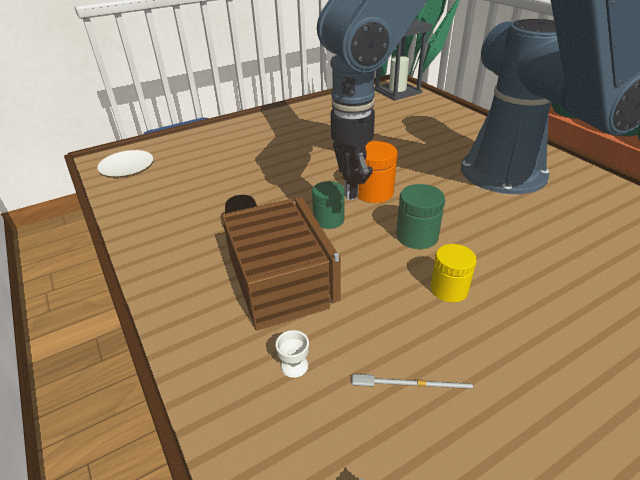

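Canister is upright at (329,205) with its axis at local y ≈ -0.145, beyond the required 134 mm; the lid is partly hidden by the finger. Now I lower the shut fingers and approach the door.

Call:
{"op": "step_arm", "data": {"moves": [0,0,0,-0.1,0,0,0,0,-0.2,0,0,0.1,-0.03,-0.2,0,0,0.2,-0.055,-0.2,0,0,0.28,-0.075,-0.2,0,0,0.34,-0.09,-0.2,0,0,0.34,-0.09,-0.2,0]}}

```text
t: 6.98
tcp_pos: [0.5458, 0.0047, 0.1379]
tool_rot: [0.087, 0.996, -0.0, 0.001]
force: [-1.2, 1.0, -0.8]
finger_gap: -0.0
gripper_force: 0.0
```

Call:
{"op": "step_arm", "data": {"moves": [0,0.01,0,0,0,0,0.02,-0.003,0,0,0,0.03,-0.005,0,0,0,0.04,-0.007,0,0,0,0.04,-0.007,0,0]}}

```text
t: 7.6
tcp_pos: [0.551, 0.004, 0.1375]
tool_rot: [0.087, 0.996, 0.0, -0.003]
force: [-6.0, -0.1, 1.6]
finger_gap: 0.001
gripper_force: 0.0
```

Call:
{"op": "step_arm", "data": {"moves": [0,0.01,-0.002,0,0,0,0.02,-0.003,0,0,0,0.02,-0.003,0,0]}}

```text
t: 7.98
tcp_pos: [0.5547, 0.0033, 0.1374]
tool_rot: [0.086, 0.996, 0.0, -0.003]
force: [-6.4, 0.1, 2.3]
finger_gap: -0.005
gripper_force: 0.0
```

Call:
{"op": "step_arm", "data": {"moves": [0,0.01,-0.002,0,0,0,0.018,-0.003,0,0,0,0.018,-0.003,0,0]}}

```text
t: 8.35
tcp_pos: [0.5555, 0.0035, 0.137]
tool_rot: [0.086, 0.996, 0.0, -0.006]
force: [-10.8, 1.7, 4.4]
finger_gap: -0.003
gripper_force: 0.0
```

The force rose to 11 N, so the door is on its stop. I withdraw straight back, then up.

Call:
{"op": "step_arm", "data": {"moves": [0,-0.08,0.014,0,0,0,-0.25,0.043,0,0,0,-0.45,0.078,0,0,0,-0.63,0.11,0,0,0,-0.63,0.11,0,0,0,-0.63,0.11,0.3,0,0,-0.63,0.11,0.6,0,0,-0.63,0.11,0.9,0,0,-0.63,0.11,0.9,0]}}

```text
t: 9.48
tcp_pos: [0.4392, 0.0235, 0.3232]
tool_rot: [0.087, 0.996, -0.001, 0.008]
force: [-0.1, -0.5, -0.8]
finger_gap: 0.001
gripper_force: 0.0
```

Call:
{"op": "step_arm", "data": {"moves": [0,-0.1,0.7,0.1,0,0,-0.1,0.7,0.1,0,0,-0.1,0.9,0.1,0,0,-0.1,0.9,0.1,0,0,-0.1,0.9,0.1,0,0,-0.1,0.9,0.1,0]}}

```text
t: 10.22
tcp_pos: [0.415, 0.2032, 0.3374]
tool_rot: [0.088, 0.996, -0.0, -0.0]
force: [0.5, -0.5, -0.2]
finger_gap: 0.003
gripper_force: 0.0
```

Run:
```python
from h import *
O=np.array([.660,.0558]);ex=np.array([.985,-.172]);ey=np.array([.172,.985])
print(manip.sense()["t"])
s=manip.snapshot("scene");w=manip.snapshot("top")
for n,a in(("s",s),("t",w)):
    P=cloud(a);h=cv2.cvtColor(a["color"],cv2.COLOR_BGR2HSV)
    m=(cv2.inRange(h,(60,50,50),(80,255,255))>0)&(abs(P[...,2]-.082)<.006)&(abs(P[...,1]+.06)<.07)&(abs(P[...,0]-.47)<.07)
    if m.sum()<50: print(n,"few");continue
    q=P[m];lo,hi=np.percentile(q[:,:2],1,0),np.percentile(q[:,:2],99,0);c=(lo+hi)/2
    print(n,m.sum(),c,hi-lo,"local",(c-O)@ex,(c-O)@ey)
P=cloud(s);m=(abs(P[...,2]-.11)<.004)&(((P[...,:2]-O)@ex)<-.09)&(((P[...,:2]-O)@ex)>-.2)&(abs((P[...,:2]-O)@ey)<.12)
q=P[m][:,:2];l=(q-O)@np.c_[ex,ey];print("door edge min local",l[l[:,0].argmin()],len(l))
cv2.imwrite("pics/end.png",np.hstack([cv2.resize(s["color"],(400,300)),cv2.resize(w["color"],(400,300))]))
```

```text
10.225
s 437 [ 0.47854405 -0.06136972] [0.06333549 0.0621818 ] local -0.1585809196200342 -0.14662260263680113
t 756 [ 0.47723534 -0.06059853] [0.05771605 0.06176231] local -0.16000264021467328 -0.14608806972657074
door edge min local [-0.16873453 -0.07468268] 464
```

View pics/end.png

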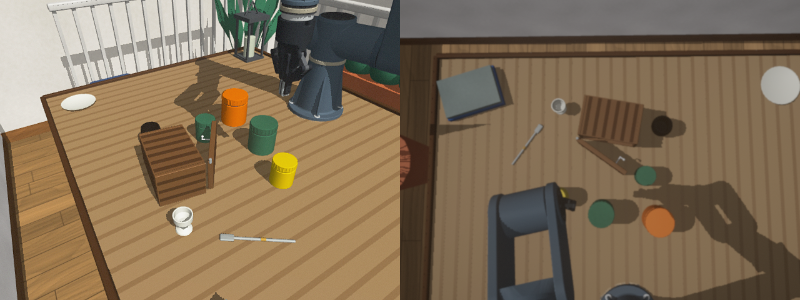

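The door stands ajar at (212,150), with its free edge 84 mm out. The canister is upright at local y = -0.146, clear of the front, and nothing else appears to have moved.

```bash
python3 -c "
from station import manip
print(manip.sign_off())"
```

```text
the job is handed in; nothing more can be done
None
```

The job is done and handed in after about 10 s of the 48 s: the canister stands upright 146 mm to the right of the cupboard's middle (134 mm needed), the door has sprung ajar about 84 mm, and the mate cup, egg cup and bombilla look unmoved in the last pictures.

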